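Line up and lock the strap-cutting straightedge

TASK

On the green cutting jig, swing the loose aluminium straightedge about the brass post: push it flat along the board, without lifting it, until the long edge facing away from the post meets the white line all along, with its post end still up against the post. Then tip the red-knobbed hold-down arm over past upright so that it drops and rests on the straightedge, and leave everything else where it is.

Things in the scene. Friction and masses are not known exactly. Their poses are not given: they have to be found in the camera images.
- jig: green cutting board fixed to the table, 240 (x) x 420 (y) x 18 mm thick; origin at the centre of its underside, on the table; z up, y along the white line from the post end to the hold-down end, x across the line from the post's side to the far side. It carries the line, the brass post and the hold-down arm. The bar starts askew on the -x side of the line, its post end a few mm clear of the post
- post (a point): foot of the brass post on the board's top: post 16 mm across, 42 mm tall above the board, at jig x = 7, y = -115 mm
- line_post_end (a point): point on the -x edge of the white line (3 mm wide, 270 mm long), level with the post, at jig x = 45, y = -115, z = 18 mm
- line_free_end (a point): point on the -x edge of the white line where the straightedge's free end belongs, at jig x = 45, y = 105, z = 18 mm. In line, the straightedge fits exactly between the post and the white line: its centre line then lies at jig x = 30 mm
- bar: loose aluminium straightedge, 30 mm wide (x), 240 long (y), 16 thick, 0.23 to 0.45 kg; origin on the underside, on the centre line, 20 mm from the post end; its y runs towards the free end, its +x side is the edge that must meet the line, its -x side is the one the post touches. Slides on the board under a push of a few newtons
- bar_heel (a point): point half-way up the straightedge on its centre line, 20 mm from the post end; level with the post when in place
- bar_tip (a point): point half-way up the straightedge on its centre line at the very end of its free end, 220 mm from bar_heel
- holddown (a joint): angle (rad) of the hold-down arm, hinged parallel to jig x at jig x 30, y 160, z 52 mm on a steel bracket (jig y 147 to 197, 60 mm tall). 0: open, leaning 0.5 rad away from the bar (to jig +y) on its stop; 0.5: upright; its weight (0.2 to 0.33 kg) drops it to either side of upright; about 2.07: level, pad (75 mm from the hinge) resting on the bar. Tips over with 1 to 3 N at the knob towards jig -y
- knob (a point): centre of the red ball, 28 mm across, at the end of the hold-down arm, 100 mm from its hinge; about 140 mm above the table when open, 152 mm when upright
- mallet: mallet with black head and wooden handle lying on the table, 310 mm long; origin under the middle of its handle
- edge_dye: amber jar with black cap, 52 mm across, 100 mm tall; origin at centre of its foot
- rivet_tin: blue tin, 68 mm across, 60 mm tall; origin at centre of its foot
- buckle_tray: black open tray, 110 x 140 x 30 mm; origin at centre of its underside
- wax_puck: yellow wax puck lying on the jig board beyond the white line, 40 mm across, 16 mm tall; origin at centre of its underside
- setter: small steel rivet setter standing on the jig board at the post end, 32 mm across its foot, 58 mm tall; origin at centre of its foot
- cork_block: cork block, 70 x 120 x 20 mm; origin at centre of its underside
Not all that is in view belongs to the job. What is shaped like the bar but orange is not meant.

How it is judged:
By the outcome, as a careful person would: the job done as asked, in the order asked, and still so for the second after the job is handed in, with the robot touching nothing.
It also fails if it takes over 45 s, if anything falls off the work surface, if the arm or the gripper's body presses on something with over 40 N, if the wrist force passes 120 N, or if a joint passes its speed limit or range.

ROBOT

A 6-joint arm with a two-finger parallel gripper is mounted at the origin on the work surface. World frame = base frame: x ahead of the robot, y to its left, z up, the work surface at z = 0. Lengths are in mm, angles in rad, forces in N, time in s.
With the tool pointing down it reaches from about 350 to 775 mm from the base axis. Payload 5.5 kg.
Tool frame: the origin (TCP) lies between the finger pads; the fingertips stand 19 mm ahead of it and the grasp point (between the pads) is the TCP; z points along the fingers, y is the line along which they close (so a half turn about z gives the same grasp; the last joint's range is limited). The gripper opens to 85 mm and grips with 20 to 120 N. Pads are 22 mm wide; open, the fingers measure 114 mm over their backs; the gripper's body (76 mm by 85 mm) begins 54 mm behind the grasp point. The pads swing forward as they close: fully open they stand 13 mm farther back than shut.
Start: joints at [-1.371, 0.313, 0.046, 1.304, 0, 1.431], TCP at [191.643, -542.165, 250.323] pointing down, gripper open.
Joint ranges: [-2.76, 2.76], [-0.86, 1.69], [-1.03, 1.26], [-2.2, 2.34], [-1.47, 1.5], [-3.14, 3.14]. Speed limits (rad/s): [2.57, 2.57, 3.14, 3.14, 3.14, 3.14].

INTERFACE

Orientations are given as [roll, pitch, yaw] about the fixed x, y, z axes, in that order (R = Rz(yaw) Ry(pitch) Rx(roll)).
In Python, from bench import sense, snapshot, camera_model, finish_job gives the robot as it stands.
- The arm moves only by the tool play_rows, never from a script. Its argument "moves" is a list of rows, each a list of 5 numbers: the finger opening in mm, from 0 to 85.4, then the shift along the tool's x, y, z in mm, then the turn about the tool's z in rad. In form: [[fingers, dx, dy, dz, turn], ...]. A call has 1 to 10 rows; each row shifts and turns the commanded pose from where the row before left it, along the tool's axes as they then stand; what a row does not reach is not made up. A row lasts 1/10 s, in which the tool goes at most 50 mm and 8.59 degrees, less where a joint would pass 70% of its speed; a pose out of reach is approached as far as the arm can. A call is refused whole if a number of a shift passes 50 or a number of a turn 0.15, either way. A call with a gripper value outside its range is refused whole. The fingers move at their own pace and stop on an object; "newtons" is the grip in N (left out, the last holds). Time passes only in rows, so rows that do not move let the fingers close. It gives the time, the measured TCP pose, the force, the opening and the grip force at its end, in the units of the state.
- sense(): the state, without advancing time (a new reading comes with each control period).
- snapshot(name): name is "scene" or "side" or "wrist"; returns (picture, depth): 400x640x3 uint8, blue, green, red; 400x640 float32, mm along the optical axis (not along the pixel's ray), 0 where there is no reading.
- camera_model(name): a dict with "camera_matrix" (3x3 intrinsics, pixels), "k1" (the pictures are not rectified: a ray, as slopes to the right and down, at radius r is drawn at 1 + k1 r^2 times it, then the intrinsics apply), "xyz" and "orientation" of the camera in the world. Camera axes: x right, y down, z forward; pixel columns grow to the right and rows downward; lengths in mm; the calibration is good to about 2 mm. A picture is of the moment at which its call begins: read the wrist's pose just before it. camera_model takes no time and is no camera call; for the wrist camera it gives the pose at the moment of the call.
- finish_job(): hands the job in; it is judged then, once.
The state is a dict: "time_s": time; "joint_pos": joint angles; "qvel": joint speeds; "joint_efforts": joint torques, N m; "position": TCP position; "orientation": TCP orientation; "ft_force": force on the tool from outside, world axes, zero at the start; "torque": the same for the moment, N m; "finger_gap": finger opening in mm; "gripper_force": force on a finger pad.
Only numpy, scipy, OpenCV 4.12 (cv2) and the standard library are available. Lean on these libraries where they do the work, as an engineer would, in place of code of your own. Each camera call takes 0.05 s, during which the arm holds its last target. There are 200 camera calls.

## Working session

There is one attempt and no reset: what is moved stays moved. The work goes in short steps, Python scripts to look and compute and a tool call to move; the robot and the scene stay as the last step left them, time stands still between calls to the robot, and variables do not carry over. Pictures are saved under pics/ and viewed, at most 10 in all, crops included, and the job is handed in when it is done.

Besides the shell and the picture viewer there is one more tool, called after "Call:" as name(argument=value, ...) on one line, values as JSON. play_rows: Moves the arm, as the interface text tells. Its arguments: {"type":"object","properties":{"moves":{"type":"array"},"newtons":{"type":"number"}},"required":["moves"]}

```bash
mkdir -p pics; cat > h.py <<'E'
import numpy as np,cv2
from scipy.spatial.transform import Rotation as R
from bench import sense,snapshot,camera_model,finish_job
def rot(o): return R.from_euler('xyz',o).as_matrix()
def ray(m,u,v):
    K=np.array(m["camera_matrix"]);p=np.array([(u-K[0,2])/K[0,0],(v-K[1,2])/K[1,1]]);q=p.copy()
    for _ in range(10): q=p/(1+m["k1"]*(q@q))
    return rot(m["orientation"])@np.array([q[0],q[1],1.])
def onz(m,u,v,z):
    d=ray(m,u,v);c=np.array(m["xyz"]);return c+d*(z-c[2])/d[2]
def proj(m,P):
    K=np.array(m["camera_matrix"]);c=rot(m["orientation"]).T@(np.array(P)-m["xyz"]);q=c[:2]/c[2];q=q*(1+m["k1"]*(q@q))
    return K[0,0]*q[0]+K[0,2],K[1,1]*q[1]+K[1,2]
E
python3 - <<'E'
from h import *
print(sense())
for n in("scene","side"):
    m=camera_model(n);print(m);p,d=snapshot(n);cv2.imwrite(f"pics/{n}0.png",p);np.save(f"{n}0.npy",d)
E
```

```text
{'time_s': 0.0, 'joint_pos': array([-1.37058644e+00,  3.14057229e-01,  4.49979602e-02,  1.30361280e+00,
       -4.73207464e-07,  1.43118296e+00]), 'qvel': array([-1.57461837e-05, -2.62675769e-03,  1.82608338e-03, -1.33622849e-03,
        5.98418931e-06, -4.15413400e-05]), 'joint_efforts': array([ 6.04411780e-04, -4.80620885e+01,  2.98536891e+01,  1.92417571e-02,
        8.49706908e-06, -6.10279443e-06]), 'position': array([ 191.54798797, -541.65634214,  249.38427906]), 'orientation': array([-3.13973509e+00, -2.60560559e-04,  3.39823018e-01]), 'ft_force': array([ 0.33093673,  0.11433883, -0.03282185]), 'torque': array([-0.04162945, -0.02156294, -0.03027352]), 'gripper_force': 0.0, 'finger_gap': 85.41663896035429}
{'camera_matrix': array([[456.10180638,   0.        , 314.64798067],
       [  0.        , 456.10180638, 209.51570736],
       [  0.        ,   0.        ,   1.        ]]), 'k1': -0.046348522276412424, 'xyz': array([1396.75820866, -426.59580365,  895.96175568]), 'orientation': array([-2.2148188 , -0.01984726,  1.17696488])}
{'camera_matrix': array([[473.03979005,   0.        , 321.37263814],
       [  0.        , 473.03979005, 201.30129437],
       [  0.        ,   0.        ,   1.        ]]), 'k1': -0.0524971720442064, 'xyz': array([ 240.47419758, 1127.94670646, 1356.98375862]), 'orientation': array([-2.39618505,  0.01177428, -2.96347673])}
```

View pics/scene0.png

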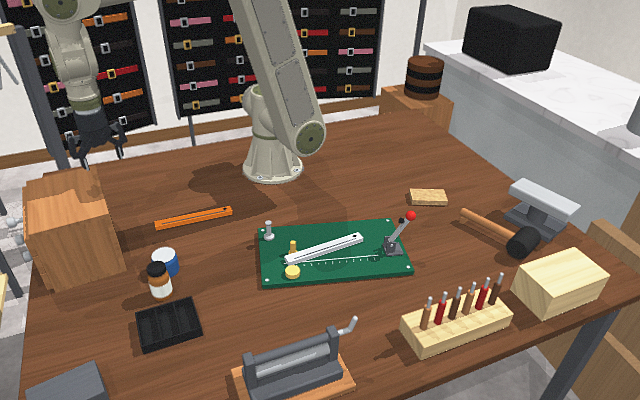

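View pics/side0.png

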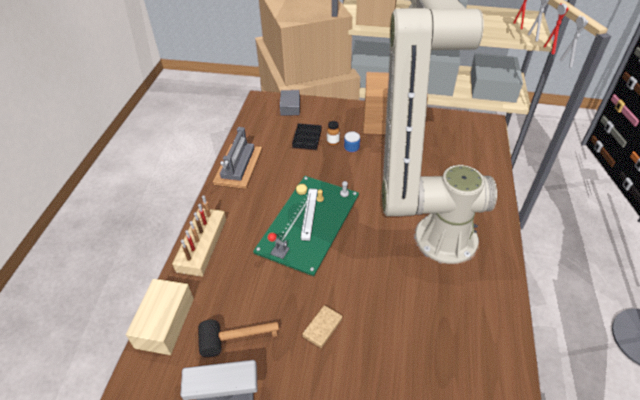

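The scene view shows the green jig around (335,250): brass post near (293,247), silver bar from (287,257) to (362,240), red knob at (411,216). The side view shows the jig at about (308,225). Next I'll measure the jig, bar and knob.

```bash
cat > meas.py <<'E'
from h import *
def masks(p):
    h=cv2.cvtColor(p,cv2.COLOR_BGR2HSV)
    return h
def jig(n,p,m):
    h=masks(p);g=cv2.inRange(h,(60,90,30),(95,255,200))
    g=cv2.morphologyEx(g,cv2.MORPH_CLOSE,np.ones((5,5)))
    c=max(cv2.findContours(g,0,2)[0],key=cv2.contourArea)
    P=np.array([onz(m,*q[0],18)[:2] for q in cv2.convexHull(c)],np.float32)
    return cv2.minAreaRect(P),c
E
python3 - <<'E'
from meas import *
for n in("scene","side"):
    p=cv2.imread(f"pics/{n}0.png");m=camera_model(n)
    r,c=jig(n,p,m);print(n,r,cv2.boxPoints(r).round(1).tolist())
    h=masks(p);x,y,w,hh=cv2.boundingRect(c)
    red=cv2.inRange(h,(0,170,120),(6,255,255))
    red[:y-30]=0;red[y+hh:]=0;red[:,:x]=0;red[:,x+w+20:]=0
    _,_,st,ce=cv2.connectedComponentsWithStats(red);i=1+np.argmax(st[1:,4]);print("knob",ce[i],st[i],onz(m,*ce[i],140))
    f=np.zeros(p.shape[:2],np.uint8);cv2.drawContours(f,[cv2.convexHull(c)],-1,255,-1)
    w=cv2.inRange(h,(0,0,190),(179,45,255))&f
    _,l,st,ce=cv2.connectedComponentsWithStats(w);i=1+np.argmax(st[1:,4]);print("bar",st[i])
    v,u=np.nonzero(l==i);P=np.array([onz(m,a,b,34)[:2] for a,b in zip(u,v)],np.float32)
    q=cv2.minAreaRect(P);print(q,cv2.boxPoints(q).round(1).tolist())
    cv2.imwrite(f"pics/{n}crop.png",cv2.resize(p[y-40:y+hh+10,x-10:x+190],None,fx=4,fy=4,interpolation=2)[:600,:800])
E
```

```text
scene ((519.0404052734375, 11.465499877929688), (417.1487121582031, 251.70860290527344), 75.92061614990234) [[346.20001220703125, -160.1999969482422], [590.4000244140625, -221.5], [691.9000244140625, 183.1999969482422], [447.70001220703125, 244.39999389648438]]
knob [410.55  215.075] [406 210  10  11  80] [590.47614331 209.43741871 140.        ]
bar [285 232  78  30 515]
((517.7733154296875, -10.261459350585938), (37.507591247558594, 239.29823303222656), 4.178406238555908) [[490.3999938964844, 107.69999694824219], [507.79998779296875, -131.0], [545.2000122070312, -128.1999969482422], [527.7999877929688, 110.4000015258789]]
side ((505.00042724609375, 19.662506103515625), (421.5890808105469, 238.01690673828125), 75.67241668701172) [[337.5, -155.10000610351562], [568.0999755859375, -214.0], [672.5, 194.5], [441.8999938964844, 253.39999389648438]]
knob [271.72093023 236.72093023] [268 234   8   7  43] [586.33054012 207.71590881 140.        ]
bar [301 189  16  51 405]
((509.26251220703125, -5.890617370605469), (33.28651428222656, 250.12335205078125), 4.2855424880981445) [[483.29998779296875, 117.5999984741211], [502.0, -131.8000030517578], [535.2000122070312, -129.39999389648438], [516.5, 120.0999984741211]]
```

```bash
python3 - <<'E'
from h import *
s=sense();m=camera_model("wrist");T=rot(s["orientation"])
print("cam in tool",T.T@(m["xyz"]-s["position"]));print(T.T@rot(m["orientation"]),m["camera_matrix"])
d=np.array([490,10,0])-s["position"];print((T.T@d).round())
E
```

```text
cam in tool [  81.72848596   -0.41220603 -123.48824315]
[[ 1.08122948e-04 -9.47655662e-01 -3.19294118e-01]
 [ 9.99999994e-01  9.53887820e-05  5.55200570e-05]
 [-2.21568194e-05 -3.19294122e-01  9.47655667e-01]] [[293.26868101   0.         321.98719286]
 [  0.         293.26868101 198.97613805]
 [  0.           0.           1.        ]]
[ 465. -420.  250.]
```

View pics/scenecrop.png

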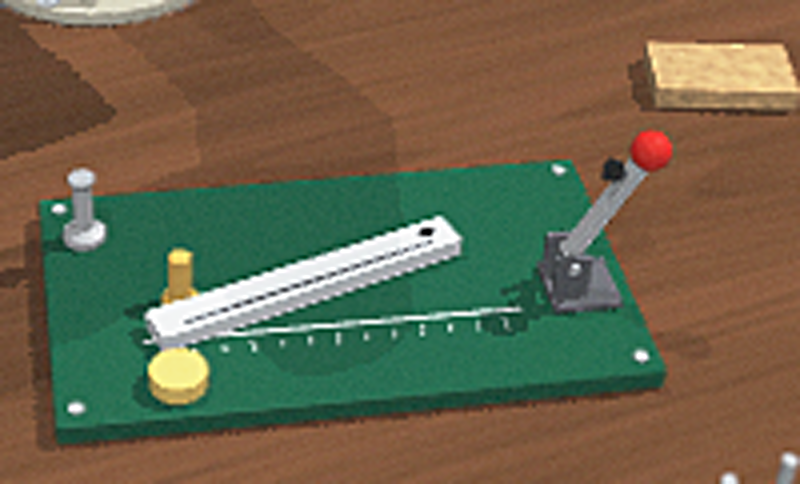

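The crop shows the bar askew, its post end near the brass post (crop 180,270), the wax puck just beyond the heel (178,375), and the hold-down leaning away from the bar. Moving above the jig.

Call:
play_rows(moves=[[0,36.4,-32.4,-3.6,0],[0,36.4,-32.4,-3.6,0],[0,36.4,-32.4,-3.6,0],[0,36.4,-32.4,-3.6,0],[0,36.4,-32.4,-3.6,0],[0,36.4,-32.4,-3.6,0],[0,36.4,-32.4,-3.6,0],[0,36.4,-32.4,-3.6,0],[0,36.4,-32.4,-3.6,0],[0,36.4,-32.4,-3.6,0]])

```text
time_s: 1.1
position: [427.2, -113.4, 286.3]
orientation: [3.141, 0.0, 0.34]
ft_force: [1.5, 0.0, 0.6]
finger_gap: 0.0
gripper_force: 0.0
```

Call:
play_rows(moves=[[0,36.4,-32.4,-3.6,0],[0,36.4,-32.4,-3.6,0],[0,36.4,-32.4,-3.6,0],[0,36.4,-32.4,-3.6,-0.14],[0,0,0,0,-0.14],[0,0,0,0,-0.14],[0,0,0,0,-0.14],[0,0,0,0,-0.14],[0,0,0,0,-0.14],[0,0,0,0,-0.14]])

```text
time_s: 2.1
position: [520.6, 55.4, 300.2]
orientation: [-3.141, 0.0, 1.326]
ft_force: [-0.0, -0.2, 0.6]
finger_gap: 0.1
gripper_force: 0.0
```

```bash
python3 - <<'E'
from h import *
s=sense();m=camera_model("wrist");p,d=snapshot("wrist")
print(s["position"],s["orientation"],s["joint_pos"]);cv2.imwrite("pics/w1.png",p);np.savez("w1.npz",xyz=m["xyz"],o=m["orientation"],d=d)
E
```

```text
[520.62833544  55.44295264 300.16149794] [-3.14051515e+00  3.13753860e-04  1.32572680e+00] [-4.72527632e-02  2.04081151e-01  2.29480957e-02  1.39078143e+00
 -9.58731081e-05  1.76861331e+00]
```

View pics/w1.png

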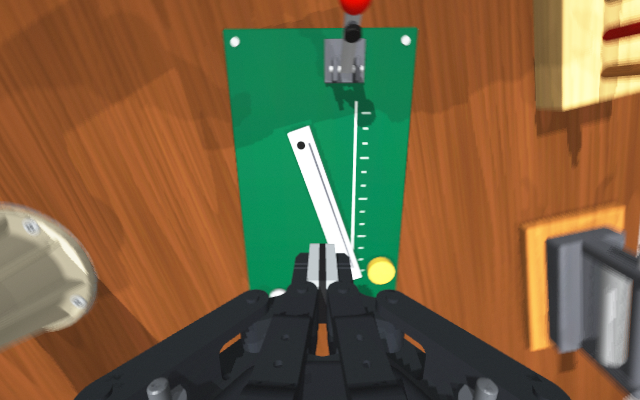

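The wrist view shows the white line from (356,100) to (352,250), the bar from its tip at (300,132) to its heel near (355,275), the bracket at (345,60), and the post hidden by the fingers. I'll measure line and bar from it.

```bash
cat > bar.py <<'E'
from h import *
def lineedge(pts):
    vx,vy,x,y=cv2.fitLine(np.array(pts,np.float32),cv2.DIST_HUBER,0,.01,.01).ravel()
    d=np.array([vx,vy]);d*=np.sign(d[1]);return np.array([x,y]),d
def look(p,m,vmax=240):
    h=cv2.cvtColor(p,cv2.COLOR_BGR2HSV)
    w=cv2.inRange(h,(0,0,170),(179,70,255))
    w[vmax:]=0
    g=cv2.inRange(h,(60,90,30),(95,255,255));gg=cv2.morphologyEx(g,cv2.MORPH_CLOSE,np.ones((5,5)))
    c=cv2.convexHull(max(cv2.findContours(gg,0,2)[0],key=cv2.contourArea))
    f=np.zeros(w.shape,np.uint8);cv2.drawContours(f,[c],-1,255,-1);w&=f
    n,l,st,ce=cv2.connectedComponentsWithStats(w)
    return w,l,st,ce,c
E
python3 - <<'E'
from bar import *
p=cv2.imread("pics/w1.png");z=np.load("w1.npz");m=dict(camera_model("wrist"),xyz=z["xyz"],orientation=z["o"])
w,l,st,ce,c=look(p,m)
for i in range(1,len(st)):
    if st[i,4]>15: print(i,st[i],ce[i].round(1))
print(c[:,0].tolist())
E
```

```text
1 [401  35  10  10  78] [405.5  39.9]
2 [230  37  10  10  78] [234.4  41.4]
3 [360  65   4   6  17] [361.6  67.6]
4 [329  66   5   5  21] [330.6  68. ]
5 [337  66   4   6  19] [338.7  68.3]
7 [351 101   7 139 435] [353.8 174.1]
8 [362 112   9   2  17] [365.8 112.5]
9 [ 287  126   62  114 2540] [317.4 184.2]
12 [360 157   9   2  18] [364.  157.5]
15 [359 198   8   2  16] [362.5 198.5]
[[416, 28], [416, 39], [411, 99], [404, 181], [396, 273], [395, 282], [394, 289], [393, 290], [376, 297], [373, 297], [268, 295], [251, 290], [250, 289], [249, 283], [248, 275], [243, 228], [229, 93], [226, 63], [224, 42], [223, 31], [224, 30], [226, 29], [298, 28]]
```

```bash
cat >> bar.py <<'E'
def scan(p,m,lc,bc,l,zt=34.):
    rows=lambda c:[(v,np.flatnonzero(l[v]==c)) for v in range(400) if (l[v]==c).any()]
    L=[onz(m,u.mean(),v,18)[:2] for v,u in rows(lc)]
    o,d=lineedge(L);ang=np.arctan2(d[1],d[0])
    rb=rows(bc);vs=[v for v,u in rb];rb=[(v,u) for v,u in rb if vs[0]+12<v<vs[-1]-8]
    A=[onz(m,u.min()-.5,v,zt)[:2] for v,u in rb];B=[onz(m,u.max()+.5,v,zt)[:2] for v,u in rb]
    return (o,d,ang),lineedge(A),lineedge(B)
E
python3 - <<'E'
from bar import *
p=cv2.imread("pics/w1.png");z=np.load("w1.npz");m=dict(camera_model("wrist"),xyz=z["xyz"],orientation=z["o"])
w,l,st,ce,c=look(p,m)
(o,d,a),(ao,ad),(bo,bd)=scan(p,m,7,9,l)
jx=np.array([d[1],-d[0]])
J=lambda P:np.array([(np.array(P)[:2]-o)@jx+46.5,(np.array(P)[:2]-o)@d])
print("line ang",a,o,"screws",J(onz(m,405.5,39.9,18)),J(onz(m,234.4,41.4,18)))
print("board",[J(onz(m,u,v,18)).round(1) for u,v in [(416.5,28),(223,29),(396,273),(243,228)]],"line top",J(onz(m,356.5,100.5,18)))
for q,e in((ao,ad),(bo,bd)): print("edge",J(q),np.degrees(np.arctan2(e[1],e[0])-a))
print("width",np.cross(ad,bo-ao))
print("tip corners",[J(onz(m,u,v,34)).round(1) for u,v in [(287.5,132),(309,126)]])
print("knob",J(onz(m,355,2,140)),"puck",J(onz(m,381,270,34)))
D=z["d"];print("depth bar",D[180,316],"hts",[ (m["xyz"]+ray(m,u,v)*D[v,u])[2].round(1) for u,v in [(316,180),(270,200),(355,170),(293,140)]])
b=cv2.resize(p[0:300,220:420],None,fx=3,fy=3)[:600]; 
E
```

```text
line ang 1.3348815 [560.2067    31.217442] screws [105.63162982 165.43393798] [-105.05253445  165.71273682]
board [array([117.9, 178.1]), array([-117.5,  179.2]), array([ 117.8, -165.7]), array([-118.6,  -85.4])] line top [47.47008342 95.53537443]
edge [-21.055946 -14.666193] 18.36034
edge [ 11.970737 -14.952881] 18.704678
width -31.255125
tip corners [array([-42.9,  57.6]), array([-14.8,  64.9])]
knob [ 30.45644336 173.10929383] puck [  90.06929744 -149.86864907]
depth bar 402.19196 hts [np.float64(34.2), np.float64(16.8), np.float64(16.5), np.float64(33.2)]<stdin>:10: DeprecationWarning: Arrays of 2-dimensional vectors are deprecated. Use arrays of 3-dimensional vectors instead. (deprecated in NumPy 2.0)
```

Call:
play_rows(moves=[[0,4,-16.8,0,-0.009],[0,4,-16.8,40,0],[0,4,-16.8,45,0],[0,4,-16.8,45,0],[0,0,0,45,0],[0,0,0,45,0],[0,0,0,30,0],[0,0,0,8,0],[0,0,0,0,0],[0,0,0,0,0]])

```text
time_s: 3.15
position: [460.8, 87.1, 43.9]
orientation: [3.14, -0.0, 1.328]
ft_force: [-0.6, 0.4, -0.1]
finger_gap: -0.1
gripper_force: 0.0
```

```bash
cat >> bar.py <<'E'
O=np.array([560.2067,31.2174]);A=1.33488;JX=np.array([np.sin(A),-np.cos(A)]);JY=np.array([np.cos(A),np.sin(A)])
def toJ(P): q=np.array(P)[:2]-O; return np.array([q@JX+46.5,q@JY+31.4])
def toW(x,y): return O+(x-46.5)*JX+(y-31.4)*JY
def state():
    s=sense();print("jig",toJ(s["position"]).round(1),"z",s["position"][2].round(1),"yaw",s["orientation"].round(3),"F",s["ft_force"].round(1),"t",s["time_s"]);return s
E
python3 -c "
from bar import *
state();m=camera_model('wrist');p,d=snapshot('wrist');cv2.imwrite('pics/w2.png',p)"
```

```text
jig [-63.2  62.5] z 43.9 yaw [ 3.14  -0.     1.328] F [-0.6  0.4 -0.1] t 3.15
```

View pics/w2.png

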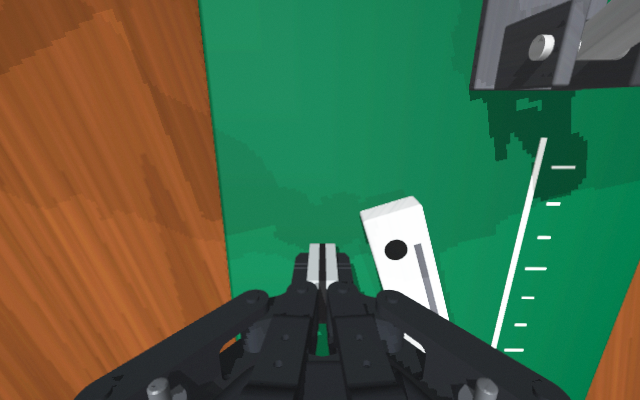

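The fingers at (322,265) are down on the -x side of the bar, whose tip is at (390,205). Starting the push.

Call:
play_rows(moves=[[0,0.3,4,0,0],[0,0.3,4,0,0],[0,0.3,4,0,0],[0,0.4,4,0,0],[0,0.5,4,0,0],[0,0.6,4,0,0],[0,0.7,4,0,0],[0,0.7,4,0,0],[0,0.7,4,0,0],[0,0.7,4,0,0]])

```text
time_s: 4.2
position: [498.5, 83.0, 42.7]
orientation: [-3.139, -0.0, 1.329]
ft_force: [-6.9, 2.1, 7.5]
finger_gap: 0.2
gripper_force: 4.1
```

```bash
python3 -c "
from bar import *
state()"
```

```text
jig [-25.6  67.3] z 42.7 yaw [-3.139 -0.     1.329] F [-6.9  2.1  7.5] t 4.2
```

```bash
python3 -c "
from bar import *
m=camera_model('wrist');p,d=snapshot('wrist');cv2.imwrite('pics/w3.png',p);state()"
```

```text
jig [-24.7  67.4] z 42.8 yaw [-3.14  -0.     1.329] F [-3.5  2.7  5. ] t 4.25
```

View pics/w3.png

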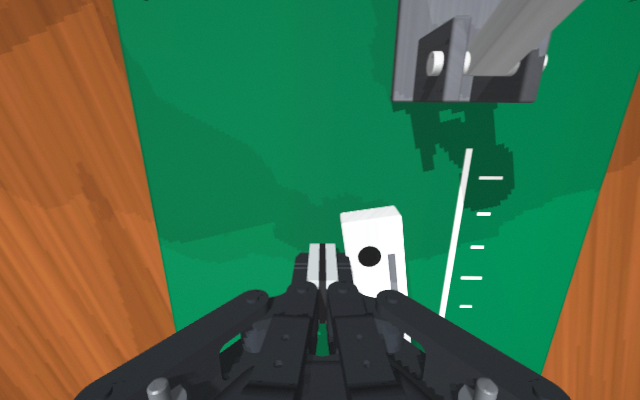

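The bar has followed: its tip is at (372,212), with the fingers against its edge at (348,265). Continuing slowly.

Call:
play_rows(moves=[[0,0.3,2.5,0,0],[0,0.3,2.5,0,0],[0,0.3,2.5,0,0],[0,0.3,2.5,0,0],[0,0.2,2.5,0,0],[0,0,2,0,0],[0,0,1,0,0],[0,0,0,0,0]])

```text
time_s: 5.05
position: [514.6, 80.6, 42.6]
orientation: [-3.14, -0.001, 1.329]
ft_force: [-3.9, 2.3, 4.6]
finger_gap: -0.1
gripper_force: 3.0
```

```bash
cat >> bar.py <<'E'
def barlook(n):
    s=state();m=camera_model('wrist');p,d=snapshot('wrist');cv2.imwrite(f'pics/{n}.png',p)
    h=cv2.cvtColor(p,cv2.COLOR_BGR2HSV);w=cv2.inRange(h,(0,0,170),(179,70,255))
    _,l,st,ce=cv2.connectedComponentsWithStats(w)
    v,u=np.nonzero(w);J=np.array([toJ(onz(m,a,b,34)) for a,b in zip(u,v)])
    return p,m,d,w,l,st,ce
E
python3 -c "
from bar import *
p,m,d,w,l,st,ce=barlook('w4')
for i in range(1,len(st)):
    if st[i,4]>60: print(i,st[i],ce[i].round(1),toJ(onz(m,*ce[i],18)).round(1),toJ(onz(m,*ce[i],34)).round(1))
"
```

```text
jig [-9.4 68.8] z 42.6 yaw [-3.140e+00 -1.000e-03  1.329e+00] F [-3.9  2.3  4.6] t 5.05
1 [385  56  10  21 186] [389.3  65.5] [ 21.5 166. ] [ 18.2 164.4]
2 [414  56   7  21 124] [417.1  66.1] [ 34.4 165.6] [ 29.7 164. ]
3 [492  58   6  17  65] [494.5  65.8] [ 69.9 165.4] [ 61.3 163.9]
5 [414 152  25 151 952] [425.8 225.6] [47.  85.5] [40.9 92.5]
6 [447 179  23   4  91] [458.1 180.5] [ 61.1 111. ] [ 53.5 115.3]
7 [ 344  209   62   89 4096] [375.9 247.9] [20.4 71.9] [17.2 80.5]
9 [307 244  12  44 418] [313.2 264.1] [-15.1  61.7] [-14.5  71.3]
10 [326 244  12  45 428] [330.6 264.7] [-5.1 61.2] [-5.6 70.9]
12 [432 278  21   4  75] [441.3 279.7] [59.7 51. ] [52.3 61.8]
```

View pics/w4.png

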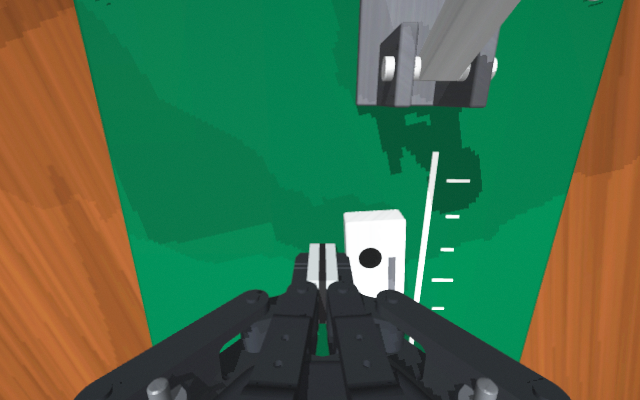

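The bar tip is at (375,215), close to the line at (425,220), and still has about 12 mm to go at the fingers. I'll push most of that, then look again.

Call:
play_rows(moves=[[0,0,2,0,0],[0,0,2,0,0],[0,0,2,0,0],[0,0,1,0,0],[0,0,0.5,0,0],[0,0,0,0,0],[0,0,0,0,0]])

```text
time_s: 5.8
position: [522.5, 78.2, 42.6]
orientation: [3.141, 0.0, 1.329]
ft_force: [-0.4, 1.8, 0.8]
finger_gap: 0.4
gripper_force: 0.8
```

```bash
cat >> bar.py <<'E'
def tipfit(n):
    p,m,d,w,l,st,ce=barlook(n)
    # bar component: biggest white one near image centre rows 190-320
    c=[i for i in range(1,len(st)) if 190<ce[i][1]<300 and st[i,4]>2000][0]
    L=[];Rr=[]
    y0=st[c,1]
    for v in range(y0+14,y0+38):
        u=np.flatnonzero(l[v]==c);L.append(toJ(onz(m,u.min()-.5,v,34)));Rr.append(toJ(onz(m,u.max()+.5,v,34)))
    for nme,E in(("L",L),("R",Rr)):
        E=np.array(E);k=np.polyfit(E[:,1],E[:,0],1);print(nme,"x at y",E[:,1].mean().round(1),E[:,0].mean().round(2),"deg",np.degrees(np.arctan(-k[0])).round(2))
    j=[i for i in range(1,len(st)) if st[i,4]>150 and st[i,3]>60 and i!=c]
    for i in j:
        E=np.array([toJ(onz(m,np.flatnonzero(l[v]==i).mean(),v,18)) for v in range(st[i,1]+3,st[i,1]+st[i,3]-30)])
        print("line?",st[i],E[:,0].mean().round(2),"slope deg",np.degrees(np.polyfit(E[:,1],E[:,0],1)[0]).round(2))
E
python3 -c "
from bar import *
tipfit('w5')"
```

```text
jig [-1.1 68.3] z 42.6 yaw [3.141 0.    1.329] F [-0.4  1.8  0.8] t 5.8
L x at y 116.8 40.64 deg -0.82
R x at y 116.8 43.62 deg -0.49
```

Call:
play_rows(moves=[[0,0,-5,0,0],[0,0,-10,-10,0],[0,0,-5,-45,0],[0,0,-8,-48,0],[0,-8,-10,-45,0],[0,-10,0,-45,0],[0,-10,0,-45,0],[0,0,0,-20,0],[0,0,0,0,0],[0,0,0,0,0]])

```text
time_s: 6.85
position: [478.3, 60.4, 301.0]
orientation: [3.14, 0.0, 1.329]
ft_force: [-0.5, 0.0, -0.8]
finger_gap: -0.1
gripper_force: 0.0
```

```bash
cat > over.py <<'E'
import sys
from bar import *
n=sys.argv[1]
s=state();m=camera_model('wrist');p,d=snapshot('wrist');cv2.imwrite(f'pics/{n}.png',p)
h=cv2.cvtColor(p,cv2.COLOR_BGR2HSV);w=cv2.inRange(h,(0,0,170),(179,70,255))
wt=cv2.inRange(h,(0,0,205),(179,50,255))
# sample rows across: for jig y values print white runs in jig x, at z=34 and z=18
for y in (140,115,95,90,80,60,40,20,0,-20,-40,-60,-80,-100,-120):
    u0,v0=proj(m,[*toW(5,y),34]);u1,_=proj(m,[*toW(60,y),34]);v=int(round(v0))
    if not 0<=v<400: continue
    r=np.flatnonzero(np.diff(np.r_[0,(w[v,int(u0)-20:int(u1)+20]>0)*1,0]));r=r.reshape(-1,2)+int(u0)-20
    print(y,v,[(a,b,toJ(onz(m,a-.5,v,34))[0].round(1),toJ(onz(m,b-.5,v,34))[0].round(1),'z18',toJ(onz(m,a-.5,v,18))[0].round(1),toJ(onz(m,b-.5,v,18))[0].round(1)) for a,b in r])
u,v=proj(m,[*toW(30,0),34]);u=int(u);y0=max(0,int(v)-170)
cv2.imwrite(f'pics/{n}c.png',cv2.resize(p[0:300,max(0,u-100):u+100],None,fx=2.0,fy=2.0,interpolation=2))
E
python3 over.py w6
```

```text
jig [-39.9  40.6] z 301.0 yaw [3.14  0.    1.329] F [-0.5  0.  -0.8] t 6.85
140 85 []
115 106 [(np.int64(387), np.int64(390), np.float64(42.2), np.float64(46.0), 'z18', np.float64(45.5), np.float64(49.5))]
95 123 [(np.int64(360), np.int64(384), np.float64(8.7), np.float64(39.7), 'z18', np.float64(10.7), np.float64(42.9)), (np.int64(385), np.int64(389), np.float64(40.9), np.float64(46.1), 'z18', np.float64(44.3), np.float64(49.6))]
90 127 [(np.int64(361), np.int64(388), np.float64(10.1), np.float64(45.2), 'z18', np.float64(12.2), np.float64(48.6))]
80 134 [(np.int64(361), np.int64(388), np.float64(10.5), np.float64(45.7), 'z18', np.float64(12.5), np.float64(49.3))]
60 150 [(np.int64(360), np.int64(378), np.float64(9.9), np.float64(33.8), 'z18', np.float64(11.9), np.float64(36.9)), (np.int64(379), np.int64(386), np.float64(35.2), np.float64(44.5), 'z18', np.float64(38.2), np.float64(47.9))]
40 165 [(np.int64(360), np.int64(377), np.float64(10.6), np.float64(33.6), 'z18', np.float64(12.7), np.float64(36.6)), (np.int64(378), np.int64(385), np.float64(34.9), np.float64(44.4), 'z18', np.fl
[... 1744 characters left out ...]
 np.float64(-19.8)), (np.int64(358), np.int64(373), np.float64(12.4), np.float64(35.0), 'z18', np.float64(14.6), np.float64(38.1)), (np.int64(374), np.int64(378), np.float64(36.5), np.float64(42.5), 'z18', np.float64(39.6), np.float64(45.9)), (np.int64(384), np.int64(387), np.float64(51.5), np.float64(56.0), 'z18', np.float64(55.3), np.float64(60.0))]
-120 268 [(np.int64(332), np.int64(337), np.float64(-26.6), np.float64(-18.9), 'z18', np.float64(-26.0), np.float64(-18.1)), (np.int64(359), np.int64(378), np.float64(14.6), np.float64(43.6), 'z18', np.float64(16.9), np.float64(47.0)), (np.int64(382), np.int64(388), np.float64(49.7), np.float64(58.9), 'z18', np.float64(53.4), np.float64(62.9))]
```

View pics/w6c.png

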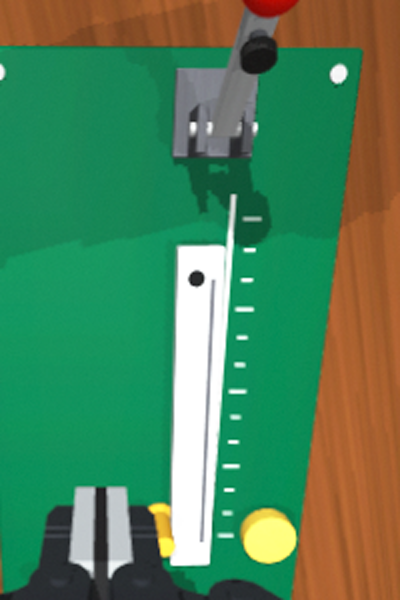

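The crop shows the bar nearly parallel with the line: tip end at crop (200,245), a few mm of green left at the tip, heel against the brass post (160,530). It also sits several mm short along y. I'll look closer at the tip, then at the heel end.

Call:
play_rows(moves=[[0,-5,20,30,0],[0,-5,20,35,0],[0,-5,20,35,0],[0,-5,20,35,0],[0,0,5,6,0],[0,0,0,0,0],[0,0,0,0,0]])

```text
time_s: 7.6
position: [556.0, 21.0, 160.2]
orientation: [-3.141, 0.0, 1.329]
ft_force: [-0.0, -0.5, -0.3]
finger_gap: 0.1
gripper_force: 0.0
```

```bash
python3 over.py w7 | head -8; python3 -c "
import cv2;p=cv2.imread('pics/w7.png');cv2.imwrite('pics/w7d.png',cv2.resize(p[60:260,200:400],None,fx=3,fy=3,interpolation=2))"
```

```text
jig [44.8 20.5] z 160.2 yaw [-3.141  0.     1.329] F [-0.  -0.5 -0.3] t 7.6
140 49 []
115 84 [(np.int64(324), np.int64(328), np.float64(45.8), np.float64(49.0), 'z18', np.float64(45.9), np.float64(49.3))]
95 110 [(np.int64(323), np.int64(328), np.float64(44.9), np.float64(49.0), 'z18', np.float64(44.9), np.float64(49.3))]
90 117 [(np.int64(282), np.int64(319), np.float64(11.3), np.float64(41.6), 'z18', np.float64(9.1), np.float64(41.4)), (np.int64(323), np.int64(328), np.float64(44.9), np.float64(49.0), 'z18', np.float64(44.9), np.float64(49.3))]
80 129 [(np.int64(283), np.int64(319), np.float64(11.6), np.float64(41.5), 'z18', np.float64(9.5), np.float64(41.3)), (np.int64(323), np.int64(328), np.float64(44.9), np.float64(49.0), 'z18', np.float64(44.9), np.float64(49.3))]
60 153 [(np.int64(284), np.int64(309), np.float64(11.5), np.float64(32.8), 'z18', np.float64(9.4), np.float64(32.1)), (np.int64(312), np.int64(319), np.float64(35.4), np.float64(41.3), 'z18', np.float64(34.8), np.float64(41.1)), (np.int64(323), np.int64(327), np.float64(44.8), np.float64(48.2), 'z18', np.float64(44.8), np.float64(48.4))]
40 176 [(np.int64(285), np.int64(310), np.float64(11.4), np.float64(33.3), 'z18', np.float64(9.3), np.float64(32.6)), (np.int64(313), np.int64(320), np.float64(35.9), np.float64(42.0), 'z18', np.float64(35.3), np.float64(41.9)), (np.int64(323), np.int64(327), np.float64(44.7), np.float64(48.2), 'z18', np.float64(44.7), np.float64(48.4))]
```

View pics/w7d.png

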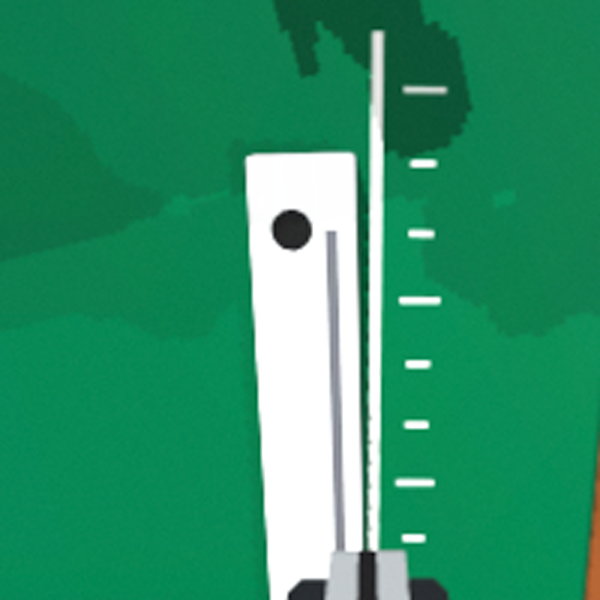

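The close view shows the bar tip's top edge at row 111 (y≈94), the line at column 325 with about 3.5 mm gap, so the bar must also go roughly 8–10 mm along +y. Looking at the heel and post.

Call:
play_rows(moves=[[0,-45,-3,0,0],[0,-45,-3,0,0],[0,-45,-3,0,0],[0,-45,-3,0,0],[0,-35,-3,0,0],[0,0,0,0,0],[0,0,0,0,0]])

```text
time_s: 8.35
position: [490.5, -185.1, 161.4]
orientation: [3.139, 0.0, 1.327]
ft_force: [-0.6, -0.1, -0.6]
finger_gap: -0.3
gripper_force: 0.0
```

```bash
python3 - <<'E'
from bar import *
s=state();m=camera_model('wrist');p,d=snapshot('wrist');cv2.imwrite('pics/w8.png',p)
h=cv2.cvtColor(p,cv2.COLOR_BGR2HSV);w=cv2.inRange(h,(0,0,170),(179,70,255));w[245:]=0
_,l,st,ce=cv2.connectedComponentsWithStats(w)
for i in range(1,len(st)):
    if st[i,4]>150: print("white",st[i],ce[i].round(1),"bottom",toJ(onz(m,st[i,0]+st[i,2]/2,st[i,1]+st[i,3]-.5,34)),"L/R last rows",[toJ(onz(m,x,st[i,1]+st[i,3]-15,34)).round(1) for x in (np.flatnonzero(l[st[i,1]+st[i,3]-15]==i)[[0,-1]]+[-.5,.5])])
y=cv2.inRange(h,(12,120,90),(32,255,255));_,l,st,ce=cv2.connectedComponentsWithStats(y)
for i in range(1,len(st)):
    if st[i,4]>80: print("yel",st[i],ce[i].round(1),toJ(onz(m,*ce[i],34)),toJ(onz(m,*ce[i],60)))
print("post foot/top px",proj(m,[*toW(7,-115),18]),proj(m,[*toW(7,-115),60]))
cv2.imwrite('pics/w8c.png',cv2.resize(p[0:250,180:440],None,fx=2.3,fy=2.3,interpolation=2))
E
```

```text
jig [  29.3 -195.2] z 161.4 yaw [3.139 0.    1.327] F [-0.6 -0.1 -0.6] t 8.35
white [ 298    0   46  142 5503] [320.3  68.3] bottom [  28.62898848 -146.10578997] L/R last rows [array([  13.3, -134. ]), array([  45. , -134.3])]
white [ 171  156   56   46 1179] [199.4 178.6] bottom [ -81.97532714 -198.92387143] L/R last rows [array([-104.3, -185.1]), array([ -61.9, -185.5])]
yel [     0      0    640    400 124046] [346.2 191.2] [  50.80425061 -190.29926212] [  48.54560441 -182.26889803]
yel [278  84  24  33 656] [290.4 100.3] [   4.15865525 -112.93992919] [   6.7344811  -112.92728961]
yel [ 368   89   50   50 1656] [394.1 115.5] [  89.02067364 -125.4630053 ] [  82.80117695 -124.1524412 ]
yel [  0 243  59  94 464] [ 24.5 288.5] [-266.79056328 -288.67236372] [-236.13284854 -270.44635291]
yel [   0  301   78   99 3489] [ 28.3 368.7] [-295.95535844 -392.05001084] [-262.2749277  -363.10966908]
yel [316 328  12  29 182] [321.8 345.4] [  27.65481882 -364.74473375] [  27.79544055 -338.63438265]
yel [ 55 337  33  49 199] [ 71.8 361.2] [-246.06787341 -382.48809352] [-217.5579127  -354.53877399]
post foot/top px (np.float64(295.6541528996448), np.float64(102.795774654399)) (np.float64(290.91278021172576), np.float64(103.32816558249317))
```

View pics/w8c.png

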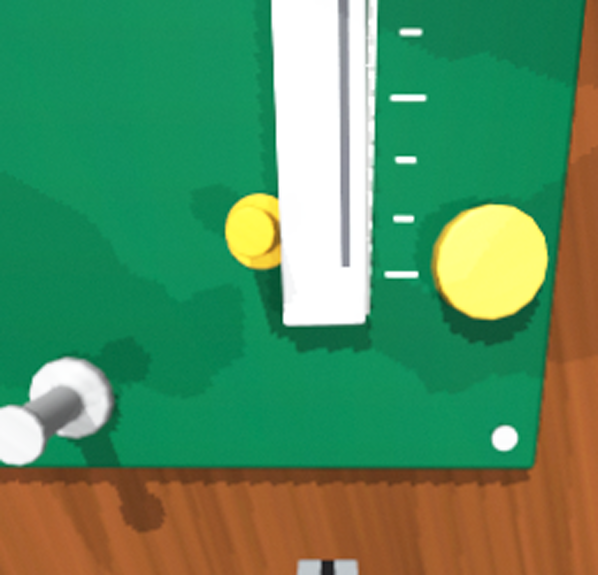

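The heel view shows the bar end at crop (325,325), post at (252,232) touching the bar edge, and setter and puck well clear. The heel end sits about 11–12 mm too far toward -y, so I'll nudge the bar along +y from its end.

Call:
play_rows(moves=[[0,10,0,40,0],[0,10,0,40,0],[0,0,0,32,0],[0,0,0,6,0],[0,0,0,0,0],[0,6,0,0,0],[0,5,0,0,0],[0,3,0,0,0],[0,2,0,0,0],[0,2,0,0,0]])

```text
time_s: 9.4
position: [499.9, -147.8, 42.3]
orientation: [3.141, 0.001, 1.329]
ft_force: [-0.4, -3.6, 1.9]
finger_gap: -0.3
gripper_force: 2.3
```

Call:
play_rows(moves=[[0,2,0,0,0],[0,2,0,0,0],[0,2,0,0,0],[0,1,0,0,0],[0,0,0,0,0]])

```text
time_s: 9.9
position: [501.7, -141.7, 42.2]
orientation: [3.14, 0.002, 1.328]
ft_force: [-0.9, -4.1, 5.5]
finger_gap: -0.2
gripper_force: 2.5
```

```bash
python3 - <<'E'
from bar import *
s=state()
E
```

```text
jig [  30.  -150.4] z 42.2 yaw [3.140e+00 2.000e-03 1.328e+00] F [-0.9 -4.1  5.5] t 9.9
```

Call:
play_rows(moves=[[0,2,0,0,0],[0,1.5,0,0,0],[0,0,0,0,0],[0,-8,0,0,0],[0,-15,0,0,0],[0,-18,0,-40,0],[0,-10,0,-40,0],[0,0,0,-39,0],[0,0,0,0,0],[0,0,0,0,0]])

```text
time_s: 10.9
position: [490.0, -187.9, 161.3]
orientation: [3.14, -0.0, 1.328]
ft_force: [0.2, -1.0, 0.3]
finger_gap: -0.0
gripper_force: 0.0
```

```bash
cat > heel.py <<'E'
import sys
from bar import *
s=state();m=camera_model('wrist');p,d=snapshot('wrist');cv2.imwrite(f'pics/{sys.argv[1]}.png',p)
h=cv2.cvtColor(p,cv2.COLOR_BGR2HSV);w=cv2.inRange(h,(0,0,170),(179,70,255));w[245:]=0
_,l,st,ce=cv2.connectedComponentsWithStats(w)
i=[i for i in range(1,len(st)) if st[i,4]>2000][0];b=st[i,1]+st[i,3]
for dv in (0.5,):print("end",toJ(onz(m,st[i,0]+st[i,2]/2,b-.5,34)).round(1))
for v in range(b-15,10,-20):
    u=np.flatnonzero(l[v]==i);print([toJ(onz(m,x,v,34)).round(1) for x in (u[0]-.5,u[-1]+.5)])
y=cv2.inRange(h,(12,120,90),(32,255,255));_,l,st,ce=cv2.connectedComponentsWithStats(y)
for i in range(1,len(st)):
    if 80<st[i,4]<3000 and st[i,1]<230: print("yel",st[i],toJ(onz(m,*ce[i],60)).round(1))
E
python3 heel.py w9
```

```text
jig [  29.4 -198. ] z 161.3 yaw [ 3.14  -0.     1.328] F [ 0.2 -1.   0.3] t 10.9
end [  28.7 -142.3]
[array([  13.5, -130.4]), array([  44.9, -130.7])]
[array([  13.1, -114.8]), array([  44.6, -115. ])]
[array([ 12.7, -99.9]), array([  45.2, -100.1])]
[array([ 12.4, -85.5]), array([ 45. , -85.7])]
[array([ 12.9, -71.8]), array([ 45.6, -72. ])]
[array([ 12.5, -58.5]), array([ 46.1, -58.7])]
yel [277  81  25  33 680] [   6.8 -113.4]
yel [ 368   85   50   51 1554] [  83.1 -125.1]
```

Call:
play_rows(moves=[[0,12,0,40,0],[0,12,0,40,0],[0,0,0,34,0],[0,0,0,5,0],[0,10,0,0,0],[0,10,0,0,0],[0,4,0,0,0],[0,2,0,0,0],[0,2,0,0,0],[0,2,0,0,0]])

```text
time_s: 11.95
position: [503.0, -135.1, 42.1]
orientation: [3.141, 0.001, 1.328]
ft_force: [0.2, -2.4, 0.3]
finger_gap: 0.1
gripper_force: 1.3
```

Call:
play_rows(moves=[[0,2,0,0,0],[0,1.5,0,0,0],[0,1,0,0,0],[0,0,0,0,0]])

```text
time_s: 12.35
position: [504.2, -130.6, 42.0]
orientation: [3.141, 0.001, 1.329]
ft_force: [-0.6, -3.6, 3.0]
finger_gap: -0.3
gripper_force: 1.9
```

```bash
python3 - <<'E'
from bar import *
s=state()
E
```

```text
jig [  29.8 -139. ] z 42.0 yaw [3.141e+00 1.000e-03 1.329e+00] F [-0.6 -3.6  3. ] t 12.35
```

Call:
play_rows(moves=[[0,-8,0,0,0],[0,-15,0,0,0],[0,-18,0,-40,0],[0,-16,0,-40,0],[0,0,0,-39,0],[0,0,0,0,0],[0,0,0,0,0]])

```text
time_s: 13.05
position: [490.4, -186.6, 161.5]
orientation: [3.139, 0.0, 1.328]
ft_force: [-0.4, -0.6, -0.4]
finger_gap: 0.2
gripper_force: 0.0
```

```bash
python3 heel.py w10
```

```text
jig [  29.6 -196.7] z 161.5 yaw [3.139 0.    1.328] F [-0.4 -0.6 -0.4] t 13.05
end [  28.8 -141.8]
[array([  41.7, -130.1]), array([  45.1, -130.1])]
[array([  13.2, -114.3]), array([  44.8, -114.5])]
[array([ 12.9, -99.3]), array([ 45.4, -99.5])]
[array([ 13.3, -84.9]), array([ 45.2, -85.1])]
[array([ 13. , -71.1]), array([ 45.8, -71.3])]
[array([ 12.7, -57.8]), array([ 45.5, -58. ])]
yel [277  82  26  33 686] [   6.9 -113.2]
yel [ 368   87   50   50 1555] [  83.1 -124.9]
```

```bash
python3 - <<'E'
from bar import *
s=sense()
mm=camera_model('wrist');T=rot(s['orientation'])
# wrist pose of each picture ~ current height; w9 TCP shift only -1.3 mm in y
for n,dy in(("w9",-1.3),("w10",0),("w8",1.5)):
    m=dict(mm,xyz=mm["xyz"]+np.r_[JY*dy,0]);p=cv2.imread(f"pics/{n}.png")
    w=cv2.inRange(cv2.cvtColor(p,cv2.COLOR_BGR2HSV),(0,0,170),(179,70,255))
    for u in(308,318,335,341):
        v=np.flatnonzero(w[:230,u]);print(n,u,toJ(onz(m,u,v.max()+.5,34)).round(1),toJ(onz(m,u,v.max()+.5,18)).round(1))
E
```

```text
w9 308 [  16.8 -135. ] [  16.1 -136.3]
w9 318 [  25.1 -135.1] [  24.9 -136.3]
w9 335 [  39.2 -135.1] [  39.9 -136.4]
w9 341 [  43.9 -119.4] [  44.9 -119.7]
w10 308 [  17.  -127.3] [  16.2 -128.2]
w10 318 [  25.2 -127.4] [  25.  -128.2]
w10 335 [  39.1 -127.5] [  39.8 -128.3]
w10 341 [  43.7 -106. ] [  44.7 -105.5]
w8 308 [  16.5 -145.3] [  15.8 -147.4]
w8 318 [  25.  -144.5] [  24.7 -146.6]
w8 335 [  39.3 -144.6] [  40.  -146.7]
w8 341 [  44.  -119.7] [  45.  -120.2]
```

The end detection had caught the white line's lower end, so I overshot: the bar end is at y≈-127 instead of -135. I'll measure the tip and bracket with depth from above, then push it back from the free end.

Call:
play_rows(moves=[[0,40,0,-10,0],[0,45,0,-10,0],[0,45,0,-10,0],[0,45,0,-10,0],[0,45,0,0,0],[0,16,0,0,0],[0,0,0,0,0],[0,0,0,0,0]])

```text
time_s: 13.9
position: [545.8, 43.3, 199.2]
orientation: [-3.139, 0.001, 1.329]
ft_force: [-1.3, -0.1, 0.6]
finger_gap: 0.2
gripper_force: 0.0
```

```bash
cat > cloud.py <<'E'
import sys
from bar import *
s=state();m=camera_model('wrist');p,d=snapshot('wrist');cv2.imwrite(f'pics/{sys.argv[1]}.png',p)
v,u=np.nonzero(d>0)
K=m["camera_matrix"];q=cv2.undistortPoints(np.c_[u,v].astype(np.float64)[:,None],K,np.array([m["k1"],0,0,0]))[:,0]
W=(np.c_[q,np.ones(len(q))]*d[v,u][:,None])@rot(m["orientation"]).T+m["xyz"]
X=np.c_[(W[:,:2]-O)@JX+46.5,(W[:,:2]-O)@JY+31.4,W[:,2]]
X=X[(abs(X[:,0])<130)&(abs(X[:,1])<260)];np.save("X.npy",X)
b=X[(X[:,2]>29)&(X[:,2]<38)&(X[:,0]>0)&(X[:,0]<60)&(X[:,1]<140)]
print("bar top z",np.median(b[:,2]),"y range",np.percentile(b[:,1],[.2,99.8]).round(1))
print("board z",np.median(X[(X[:,2]<26)&(X[:,2]>10),2]))
for y in range(-130,120,20):
    r=b[abs(b[:,1]-y)<4]
    if len(r)>30: print("y",y,"x",np.percentile(r[:,0],[1,99]).round(1))
k=X[(X[:,2]>40)&(X[:,1]>118)&(abs(X[:,0]-30)<40)]
if len(k): print("bracket y min",np.percentile(k[:,1],1).round(1),"x",np.percentile(k[:,0],[1,99]).round(1),"zmax for y<175",k[k[:,1]<175][:,2].max() if (k[:,1]<175).any() else None)
E
python3 cloud.py w11
```

```text
jig [29.6 39.8] z 199.2 yaw [-3.139e+00  1.000e-03  1.329e+00] F [-1.3 -0.1  0.6] t 13.9
bar top z 33.731851215705376 y range [-27.1 112.1]
board z 17.85913117427407
y -10 x [13.2 41.3]
y 10 x [12.6 41.1]
y 30 x [12. 41.]
y 50 x [12.4 40.8]
y 70 x [11.9 40.7]
y 90 x [11.3 40.5]
y 110 x [11.9 40.3]
bracket y min 148.8 x [13.  49.1] zmax for y<175 88.63016778429554
```

Camera-mount clearance at the hold-down makes pushing at the free end risky. I'll straddle the bar near its middle, hold it lightly and slide it back 7.5 mm flat along the board.

Call:
play_rows(moves=[[85,-20,-2.6,0,-0.016],[85,-20,0,0,0],[85,0,0,20,0],[85,0,0,40,0],[85,0,0,45,0],[85,0,0,40,0],[85,0,0,10,0],[85,0,0,0,0],[40,0,0,0,0],[40,0,0,0,0]], newtons=20)

```text
time_s: 14.95
position: [536.8, 4.7, 47.9]
orientation: [3.137, -0.0, 1.344]
ft_force: [0.9, -0.3, 0.2]
finger_gap: 58.4
gripper_force: 0.0
```

Call:
play_rows(moves=[[24,0,0,0,0],[24,0,0,0,0],[24,0,0,0,0],[24,0,0,0,0]], newtons=20)

```text
time_s: 15.35
position: [535.7, 5.3, 47.2]
orientation: [3.139, 0.0, 1.345]
ft_force: [-1.4, -0.1, 6.3]
finger_gap: 28.9
gripper_force: 20.2
```

```bash
python3 - <<'E'
from bar import *
s=state()
E
```

```text
jig [28.7  0.4] z 47.2 yaw [3.139 0.    1.345] F [-1.4 -0.1  6.3] t 15.35
```

Call:
play_rows(moves=[[24,-1.5,0,0,0],[24,-1.5,0,0,0],[24,-1.5,0,0,0],[24,-1.5,0,0,0],[24,-1.5,0,0,0],[24,0,0,0,0],[24,0,0,0,0]])

```text
time_s: 16.05
position: [534.7, -0.8, 47.2]
orientation: [3.139, -0.003, 1.346]
ft_force: [0.4, 5.2, 5.1]
finger_gap: 29.1
gripper_force: 20.2
```

```bash
python3 - <<'E'
from bar import *
s=state()
E
```

```text
jig [29.2 -5.7] z 47.2 yaw [ 3.139e+00 -3.000e-03  1.346e+00] F [0.4 5.2 5.1] t 16.05
```

Call:
play_rows(moves=[[24,-1.2,0,0,0],[24,0,0,0,0],[60,0,0,0,0],[60,0,0,0,0],[60,0,0,-20,0],[60,0,0,-45,0],[60,20,0,-45,0],[0,30,0,-40,0.011],[0,0,0,0,0],[0,0,0,0,0]])

```text
time_s: 17.05
position: [544.8, 45.8, 196.6]
orientation: [3.139, 0.0, 1.335]
ft_force: [-0.4, 0.2, -0.6]
finger_gap: 16.6
gripper_force: 0.0
```

```bash
python3 cloud.py w12
```

```text
jig [28.1 42. ] z 196.6 yaw [3.139 0.    1.335] F [-0.4  0.2 -0.6] t 17.05
bar top z 33.818865045918415 y range [-133.6  104.6]
board z 17.85830294417741
y -130 x [14.8 44.8]
y -110 x [ 7.  44.5]
y -90 x [14.7 44.2]
y -70 x [14.3 42.8]
y -50 x [14.6 43.6]
y -30 x [13.7 43.3]
y -10 x [14. 43.]
y 10 x [13.2 42.7]
y 30 x [13.5 42.4]
y 50 x [12.8 42. ]
y 70 x [13.1 41.8]
y 90 x [12.5 41.4]
bracket y min 148.8 x [13.2 49.1] zmax for y<175 89.60400944116725
```

The bar now lies right along y (-134 to 105). What is left is about 3.3 mm of swing at the tip. Making the final push.

Call:
play_rows(moves=[[0,13,-24,0,0],[0,13,-24,20,0],[0,0,0,45,0],[0,0,0,45,0],[0,0,0,36,0],[0,0,0,8,0],[0,0,6,0,0],[0,0,6,0,0],[0,0,4,0,0],[0,0,2,0,0]])

```text
time_s: 18.1
position: [522.4, 77.5, 42.3]
orientation: [3.14, -0.0, 1.333]
ft_force: [0.6, -0.4, -0.4]
finger_gap: 0.0
gripper_force: 0.0
```

```bash
python3 - <<'E'
from bar import *
s=state()
E
```

```text
jig [-1.1 67.5] z 42.3 yaw [ 3.14  -0.     1.333] F [ 0.6 -0.4 -0.4] t 18.1
```

Call:
play_rows(moves=[[0,0,1,0,0],[0,0,1,0,0],[0,0,0.7,0,0],[0,0,0.5,0,0],[0,0,0,0,0],[0,0,0,0,0]])

```text
time_s: 18.7
position: [523.7, 77.2, 41.7]
orientation: [-3.141, 0.0, 1.334]
ft_force: [-2.2, 1.1, 2.3]
finger_gap: -0.2
gripper_force: 1.7
```

```bash
python3 - <<'E'
from bar import *
s=state()
E
```

```text
jig [ 0.2 67.6] z 41.7 yaw [-3.141  0.     1.334] F [-2.2  1.1  2.3] t 18.7
```

Call:
play_rows(moves=[[0,0,-6,0,0],[0,0,-8,0,0],[0,0,-8,-40,0],[0,-8,12,-45,0],[0,-10,20,-45,0],[0,-8,20,-24,0],[0,0,0,0,0],[0,0,0,0,0]])

```text
time_s: 19.5
position: [547.0, 44.8, 195.4]
orientation: [3.141, -0.0, 1.333]
ft_force: [0.2, 0.5, 0.1]
finger_gap: 0.2
gripper_force: 0.0
```

```bash
python3 cloud.py w13
```

```text
jig [30.5 41.5] z 195.4 yaw [ 3.141 -0.     1.333] F [0.2 0.5 0.1] t 19.5
bar top z 33.72457468373506 y range [-133.7  105.1]
board z 17.8579278730067
y -10 x [13.9 42.8]
y 10 x [13.1 42.5]
y 30 x [13.6 42.3]
y 50 x [12.9 42.1]
y 70 x [12.4 41.8]
y 90 x [12.8 41.6]
bracket y min 148.8 x [13.3 49.5] zmax for y<175 89.76701747949113
```

Call:
play_rows(moves=[[0,13,-25,0,0],[0,13,-25.5,20,0],[0,0,0,45,0],[0,0,0,45,0],[0,0,0,36,0],[0,0,0,8,0],[0,0,8,0,0],[0,0,8,0,0],[0,0,3,0,0],[0,0,1.5,0,0]])

```text
time_s: 20.55
position: [524.5, 77.3, 41.9]
orientation: [3.141, -0.001, 1.334]
ft_force: [-1.6, 1.7, 2.6]
finger_gap: -0.4
gripper_force: 1.6
```

Call:
play_rows(moves=[[0,0,0.8,0,0],[0,0,0.8,0,0],[0,0,0.8,0,0],[0,0,0.5,0,0],[0,0,0,0,0],[0,0,0,0,0]])

```text
time_s: 21.15
position: [525.5, 77.1, 41.8]
orientation: [-3.139, -0.0, 1.334]
ft_force: [-4.9, 2.6, 5.9]
finger_gap: -0.2
gripper_force: 3.9
```

```bash
python3 - <<'E'
from bar import *
s=state()
E
```

```text
jig [ 2.  67.9] z 41.8 yaw [-3.139 -0.     1.334] F [-4.9  2.6  5.9] t 21.15
```

Call:
play_rows(moves=[[0,0,0.6,0,0],[0,0,0,0,0],[0,0,0,0,0],[0,0,-6,0,0],[0,0,-8,0,0],[0,0,-8,-40,0],[0,-8,12,-45,0],[0,-10,20,-45,0],[0,-8,28,-24,0],[0,0,0,0,0]])

```text
time_s: 22.15
position: [563.4, 40.4, 199.9]
orientation: [3.13, -0.001, 1.332]
ft_force: [0.5, 0.7, -0.2]
finger_gap: -0.1
gripper_force: 0.0
```

```bash
sleep 0; python3 cloud.py w14; python3 - <<'E'
from bar import *
m=camera_model('wrist');p=cv2.imread('pics/w14.png')
w=cv2.inRange(cv2.cvtColor(p,cv2.COLOR_BGR2HSV),(0,0,170),(179,70,255))
for y in (115,100,90,80,70,60,50):
    u0,v0=proj(m,[*toW(5,y),34]);u1,_=proj(m,[*toW(60,y),34]);v=int(round(v0));a=int(u0)-10
    r=np.flatnonzero(np.diff(np.r_[0,(w[v,a:int(u1)]>0)*1,0])).reshape(-1,2)+a
    print(y,[(toJ(onz(m,i-.5,v,34))[0].round(1),toJ(onz(m,j-.5,v,34))[0].round(1),toJ(onz(m,i-.5,v,18))[0].round(1),toJ(onz(m,j-.5,v,18))[0].round(1)) for i,j in r])
E
```

```text
jig [47.5 41. ] z 199.9 yaw [ 3.130e+00 -1.000e-03  1.332e+00] F [ 0.5  0.7 -0.2] t 22.15
bar top z 33.72779521497819 y range [-52.7 104.6]
board z 17.851739123856362
y -30 x [14.3 33.2]
y -10 x [15.1 43.2]
y 10 x [14.8 43.4]
y 30 x [14.7 43.6]
y 50 x [15.3 43.7]
y 70 x [15.  43.9]
y 90 x [14.9 44.1]
bracket y min 148.8 x [13.8 48.9] zmax for y<175 88.0569039440654
115 [(np.float64(40.7), np.float64(44.5), np.float64(40.6), np.float64(44.5))]
100 [(np.float64(10.2), np.float64(44.4), np.float64(8.4), np.float64(44.5))]
90 [(np.float64(10.7), np.float64(20.4), np.float64(8.9), np.float64(19.1)), (np.float64(25.2), np.float64(44.4), np.float64(24.1), np.float64(44.5))]
80 [(np.float64(10.3), np.float64(32.7), np.float64(8.5), np.float64(32.1)), (np.float64(34.6), np.float64(44.4), np.float64(34.1), np.float64(44.4))]
70 [(np.float64(9.9), np.float64(32.5), np.float64(8.0), np.float64(31.9)), (np.float64(34.5), np.float64(43.4), np.float64(34.0), np.float64(43.4))]
60 [(np.float64(10.5), np.float64(32.4), np.float64(8.6), np.float64(31.8)), (np.float64(34.4), np.float64(44.3), np.float64(33.9), np.float64(44.4))]
50 [(np.float64(10.1), np.float64(33.2), np.float64(8.3), np.float64(32.7)), (np.float64(34.2), np.float64(44.3), np.float64(33.7), np.float64(44.3))]
```

Call:
play_rows(moves=[[0,-10,20,-20,0],[0,-10,15,-10,0],[0,0,0,0,0],[0,0,0,0,0],[0,0,0,0,0]])

```text
time_s: 22.7
position: [585.8, 15.4, 223.6]
orientation: [-3.138, 0.0, 1.334]
ft_force: [-0.1, 0.2, 0.6]
finger_gap: -0.1
gripper_force: 0.0
```

```bash
cat > gap.py <<'E'
import sys
from bar import *
m=camera_model('wrist');p=cv2.imread(f'pics/{sys.argv[1]}.png')
w=cv2.inRange(cv2.cvtColor(p,cv2.COLOR_BGR2HSV),(0,0,150),(179,75,255))
for y in range(120,-140,-20):
    u0,v0=proj(m,[*toW(5,y),34]);u1,_=proj(m,[*toW(52,y),18]);v=int(round(v0));a=int(u0)-10
    r=np.flatnonzero(np.diff(np.r_[0,(w[v,a:int(u1)]>0)*1,0])).reshape(-1,2)+a
    print(y,[(toJ(onz(m,i-.5,v,34))[0].round(1).item(),toJ(onz(m,j-.5,v,34))[0].round(1).item(),toJ(onz(m,i-.5,v,18))[0].round(1).item(),toJ(onz(m,j-.5,v,18))[0].round(1).item()) for i,j in r])
E
python3 cloud.py w15; python3 gap.py w15
```

```text
jig [75.1 22. ] z 223.6 yaw [-3.138  0.     1.334] F [-0.1  0.2  0.6] t 22.7
bar top z 33.75490967964578 y range [-127.4  104.3]
board z 17.838378544594462
y -110 x [ 1.  34.1]
y -90 x [15.2 38.4]
y -70 x [14.9 43.7]
y -50 x [14.8 43.6]
y -30 x [14.8 43.8]
y -10 x [14.7 44.2]
y 10 x [14.5 43.9]
y 30 x [14.6 44.3]
y 50 x [14.7 44. ]
y 70 x [14.9 44.5]
y 90 x [15.3 44.5]
bracket y min 148.4 x [13.5 49.5] zmax for y<175 89.55749352611173
120 [(46.9, 50.9, 45.5, 49.6)]
100 [(15.8, 50.4, 12.8, 49.1)]
80 [(15.5, 24.9, 12.5, 22.3), (30.1, 45.7, 27.8, 44.2), (46.7, 50.8, 45.2, 49.6)]
60 [(15.4, 50.4, 12.3, 49.1)]
40 [(15.2, 49.9, 12.1, 48.6)]
20 [(15.1, 49.4, 12.0, 48.0)]
0 [(15.1, 48.9, 12.0, 47.5)]
-20 [(15.1, 36.9, 12.0, 35.0), (39.2, 49.5, 37.4, 48.2)]
-40 [(15.1, 37.4, 12.1, 35.4), (38.5, 49.1, 36.7, 47.7)]
-60 [(15.2, 48.6, 12.1, 47.2)]
-80 [(14.2, 42.1, 11.1, 40.4)]
-100 [(14.3, 36.5, 11.2, 34.6)]
-120 [(14.6, 30.9, 11.5, 28.6)]
```

The bar is now in line: left edge about 15 mm all along, touching the line, y from -134 to 104.5. Next is the hold-down knob.

```bash
python3 - <<'E'
from bar import *
X=np.load("X.npy");k=X[(X[:,2]>110)&(X[:,1]>150)]
print(len(k),k.min(0) if len(k) else 0,k.max(0) if len(k) else 0)
a=[]
for n in("scene","side"):
    m=camera_model(n);p,d=snapshot(n)
    h=cv2.cvtColor(p,cv2.COLOR_BGR2HSV);red=cv2.inRange(h,(0,170,120),(6,255,255))
    u0,v0=map(int,proj(m,[*toW(30,208),140]));mk=np.zeros_like(red);mk[v0-12:v0+12,u0-12:u0+12]=255;mo=cv2.moments(red&mk,True)
    a.append((np.array(m["xyz"]),ray(m,mo["m10"]/mo["m00"],mo["m01"]/mo["m00"])))
(c1,d1),(c2,d2)=a
t=np.linalg.lstsq(np.c_[d1,-d2],c2-c1,rcond=None)[0];P,Q=c1+t[0]*d1,c2+t[1]*d2
print("knob",(P+Q)/2,toJ((P+Q)/2),np.linalg.norm(P-Q))
E
```

```text
0 0 0
knob [587.83999217 209.17143953 139.32724079] [ 31.77395125 210.88365527] 3.565186242631415
```

Call:
play_rows(moves=[[0,40,-15,0,0],[0,47,-15,0,0],[0,47,-15,0,0],[0,47,0,0,0],[0,47,0,0,0],[0,0,0,0,0],[0,0,0,0,0]])

```text
time_s: 23.55
position: [596.6, 248.2, 224.3]
orientation: [-3.14, 0.001, 1.337]
ft_force: [0.2, -1.4, -0.5]
finger_gap: -0.3
gripper_force: 0.0
```

```bash
python3 - <<'E'
from bar import *
s=state()
E
```

```text
jig [ 31.1 250.9] z 224.3 yaw [-3.140e+00  1.000e-03  1.337e+00] F [ 0.2 -1.4 -0.5] t 23.55
```

Call:
play_rows(moves=[[0,0,0,40,0],[0,0,0,36,0],[0,0,0,0,0],[0,-6,0,0,0],[0,-6,0,0,0],[0,-6,0,0,0],[0,-6,0,0,0],[0,-6,0,0,0],[0,-6,0,0,0],[0,-6,0,0,0]])

```text
time_s: 24.55
position: [587.3, 205.3, 149.3]
orientation: [3.141, 0.0, 1.334]
ft_force: [0.6, 1.7, 1.4]
finger_gap: 0.0
gripper_force: 0.6
```

Call:
play_rows(moves=[[0,-6,0,0,0],[0,-6,0,0,0],[0,-5,0,0,0],[0,-5,0,0,0],[0,-5,0,0,0],[0,-4,0,0,0]])

```text
time_s: 25.15
position: [580.0, 175.2, 149.1]
orientation: [-3.141, 0.0, 1.334]
ft_force: [-0.4, -0.0, -0.8]
finger_gap: -0.2
gripper_force: 0.0
```

```bash
python3 - <<'E'
from bar import *
s=state()
E
```

```text
jig [ 32.1 176.1] z 149.1 yaw [-3.141  0.     1.334] F [-0.4 -0.  -0.8] t 25.15
```

Call:
play_rows(moves=[[0,20,0,0,0],[0,20,0,-30,0],[0,0,20,-45,0],[0,-40,20,-20,0],[0,-45,10,0,0],[0,-45,0,0,0],[0,-45,0,0,0],[0,-15,0,0,0],[0,0,0,0,0],[0,0,0,0,0]])

```text
time_s: 26.15
position: [593.7, 18.5, 244.3]
orientation: [3.141, -0.001, 1.333]
ft_force: [-0.6, 0.3, 0.8]
finger_gap: -0.3
gripper_force: 0.0
```

```bash
python3 cloud.py w16; python3 gap.py w16; python3 - <<'E'
from bar import *
a=[]
for n in("scene","side"):
    m=camera_model(n);p,d=snapshot(n)
    h=cv2.cvtColor(p,cv2.COLOR_BGR2HSV);red=cv2.inRange(h,(0,170,100),(6,255,255))
    u0,v0=map(int,proj(m,[*toW(30,62),50]));mk=np.zeros_like(red);mk[v0-25:v0+25,u0-25:u0+25]=255;mo=cv2.moments(red&mk,True)
    print(n,mo["m00"])
    if mo["m00"]: a.append((np.array(m["xyz"]),ray(m,mo["m10"]/mo["m00"],mo["m01"]/mo["m00"])))
if len(a)==2:
    (c1,d1),(c2,d2)=a
    t=np.linalg.lstsq(np.c_[d1,-d2],c2-c1,rcond=None)[0];P,Q=c1+t[0]*d1,c2+t[1]*d2
    print("knob",((P+Q)/2)[2],toJ((P+Q)/2),np.linalg.norm(P-Q))
E
```

```text
jig [82.1 26.9] z 244.3 yaw [ 3.141e+00 -1.000e-03  1.333e+00] F [-0.6  0.3  0.8] t 26.15
bar top z 33.759620876057966 y range [-134.6  104.3]
board z 17.859019254366274
y -130 x [14.4 33.3]
y -110 x [ 0.6 40.6]
y -90 x [14.1 43.8]
y -70 x [15.1 43.3]
y -50 x [15.1 43.9]
y -30 x [14.8 43.4]
y -10 x [14.9 44. ]
y 10 x [14.9 44.3]
y 30 x [15.  44.2]
y 50 x [35.1 44.6]
y 70 x [15.3 44.6]
y 90 x [15.4 44.3]
bracket y min 119.2 x [13.4 49.3] zmax for y<175 62.56664585826229
120 [(18.1, 34.1, 15.1, 31.8), (46.9, 50.1, 45.2, 48.6)]
100 [(14.6, 33.1, 11.4, 30.8), (34.2, 50.5, 31.9, 49.0)]
80 [(15.5, 33.2, 12.3, 30.9), (34.3, 36.5, 32.1, 34.4), (39.9, 45.4, 37.9, 43.7), (46.5, 49.9, 44.9, 48.4)]
60 [(40.2, 50.4, 38.2, 48.9)]
40 [(15.2, 37.1, 12.0, 35.0), (39.4, 49.8, 37.4, 48.3)]
20 [(15.1, 37.4, 11.9, 35.3), (38.6, 49.2, 36.5, 47.6)]
0 [(15.1, 49.8, 11.9, 48.3)]
-20 [(15.0, 37.0, 11.8, 34.8), (38.2, 49.2, 36.1, 47.6)]
-40 [(15.1, 36.2, 11.9, 34.0), (38.7, 48.6, 36.6, 47.0)]
-60 [(14.0, 49.3, 10.7, 47.8)]
-80 [(14.1, 47.5, 10.9, 45.8)]
-100 [(14.2, 44.3, 11.0, 42.5)]
-120 [(14.5, 41.0, 11.3, 39.1)]
scene 67.0
side 15.0
knob 53.22718846197182 [31.70874235 60.81349361] 5.150594338073064
```

```bash
python3 -c "
from bench import finish_job
print(finish_job())"
```

```text
the job is handed in; nothing more can be done
None
```

The job is handed in with no verdict returned: the last measurements put the straightedge along the white line (within about 1 mm) and against the post with the hold-down level on it, but after over-pushing it lengthwise I gripped it lightly and slid it back about 7 mm flat on the board.

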